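Lock the sample pot with the pin spanner

ROBOT

A 6-joint arm with a two-finger parallel gripper is mounted at the origin on the work surface. World frame = base frame: x ahead of the robot, y to its left, z up, the work surface at z = 0. Lengths are in mm, angles in rad, forces in N, time in s.
With the tool pointing down it reaches from about 425 to 925 mm from the base axis. Payload 12.5 kg.
Tool frame: the origin (TCP) lies midway between the tips of the shut fingers; the grasp point (between the pads) lies 19 mm behind it (grip_point_offset is the distance from the TCP to the grasp point, in mm); z points along the fingers, y is the line along which they close (so a half turn about z gives the same grasp; the last joint's range is limited). The gripper opens to 85 mm and grips with 20 to 120 N. Pads are 22 mm wide; open, the fingers measure 114 mm over their backs; the gripper's body (76 mm by 85 mm) begins 54 mm behind the grasp point. The pads swing forward as they close: fully open they stand 13 mm farther back than shut.
Start: joints at [1.052, 0.491, 1.559, -0, 1.092, -0.106], TCP at [250.72, 572.525, 231.327] pointing down, gripper open.
Joint ranges: [-3.1, 3.1], [-0.84, 2.19], [0.05, 2.79], [-1.13, 4.28], [0.06, 2.93], [-2.69, 2.69]. Speed limits (rad/s): [2.22, 2.22, 2.79, 3.14, 3.14, 3.14].

INTERFACE

Orientations are given as a unit quaternion [x, y, z, w].
In Python, from station import * gives the robot as it stands.
- The arm moves only by the tool servo_tool, never from a script. Its argument "increments" is a list that holds one entry, the list of rows, each a list of 6 numbers: the shift along the tool's x, y, z in mm, then the turn, a rotation vector about the tool's x, y, z in degrees. A call has 1 to 12 rows; each row shifts and turns the commanded pose from where the row before left it, along the tool's axes as they then stand; what a row does not reach is not made up. A row lasts 1/10 s, in which the tool goes at most 50 mm and 8.59 degrees, less where a joint would pass 70% of its speed; a pose out of reach is approached as far as the arm can. A call is refused whole if a number of a shift passes 50 or a number of a turn 8.59, either way. A call with a gripper value outside its range is refused whole. "claw" is the finger opening in mm, from 0 to 85.4, set as the call begins (left out, the last holds). The fingers move at their own pace and stop on an object; "squeeze" is the grip in N (left out, the last holds). Time passes only in rows, so rows that do not move let the fingers close. It gives the time, the measured TCP pose, the force, the opening and the grip force at its end, in the units of the state.
- state(): the state, without advancing time (a new reading comes with each control period).
- read_camera(name): name is "scene" or "top" or "wrist"; returns a dict with "image" (420x560x3 uint8, red, green, blue), "z_map" (420x560 float32, mm along the optical axis (not along the pixel's ray), 0 where there is no reading), "mtx" (3x3 intrinsics, pixels), "R" (3x3) and "t" (3): a world point X has camera coordinates R X + t. Camera axes: x right, y down, z forward; pixel columns grow to the right and rows downward; lengths in mm; the calibration is good to about 2 mm. The wrist camera is an equidistant fisheye: a pixel r from the principal point sees the ray r / f radians off the axis. A picture is of the moment at which its call begins.
- sign_off(): hands the job in; it is judged then, once.
The state is a dict: "time": time; "q": joint angles; "qvel": joint speeds; "tau": joint torques, N m; "tool_pos": TCP position; "orientation": TCP orientation; "force": force on the tool from outside, world axes, zero at the start; "torque": the same for the moment, N m; "width": opening from 0.0 (shut) to 1.0 (fully open); "finger_force": force on a finger pad.
Only numpy, scipy, OpenCV 4.12 (cv2) and the standard library are available. Lean on these libraries where they do the work, as an engineer would, in place of code of your own. Each camera call takes 0.05 s, during which the arm holds its last target. There are 200 camera calls.

TASK

Lock the lid of the steel sample pot: take the pin spanner whose two prongs are spaced to fit the holes of the pot's lock ring, lower it until both prongs are fully in the holes and its bar rests on the ring, and only then turn the ring clockwise (seen from above) as far as its stop. Let go and leave the spanner standing in the ring; do not disturb the narrower spanner in its rest.

Things in the scene. Friction and masses are not known exactly. Their poses are not given: they have to be found in the camera images.
- wide_spanner: The longer, fitting steel T pin spanner, handle up, on a 26 high wood rest (prongs in its 20 wide trough). Flat bar 140 (x) x 36 x 14; two prongs d 12, 20 long, down at x +-55; T handle 90 (x) x 18 (y) x 26 tall, centred 55 above the origin: grip there across y. Origin: middle of the flat bar's underside, 26 above the bench at first. z up; a half turn makes no difference. About 0.5 kg. mm.
- narrow_spanner: The shorter, wrong steel T pin spanner, handle up, on a 26 high wood rest (prongs in its 20 wide trough). Flat bar 90 (x) x 36 x 14; two prongs d 12, 20 long, down at x +-30; T handle 90 (x) x 18 (y) x 26 tall, centred 55 above the origin: grip there across y. Origin: middle of the flat bar's underside, 26 above the bench at first. z up; a half turn makes no difference. About 0.4 kg. mm.
- ring_top (a point): Centre of the top face of the aluminium lock ring (d 180, 22 thick, top 145 mm above the bench) on the fixed steel pot (white foot d 200). Two through holes, 34 x 34 mm, black rubber below, centred at x +-55 mm: a 12 mm prong has 11 mm play each way, so about 11 deg of lost motion. z up; x runs through both holes and turns with the ring. The seated spanner's origin is at this height.
- lock_ring (a joint): Lock ring angle, rad: 0 open, grows clockwise seen from above, 0.90 = locked at the hard stop, where the tab on the ring's edge meets the dark upright lug on the pot. Starts at 0 to 0.2. Stays where left; friction about 0.2 N m, a few newtons at the prongs.
Things that resemble listed ones, but are neither listed nor needed, are in the scene too. Of the things that look like the part that bears ring_top, the smaller one is meant.

How it is judged:
By the outcome, as a careful person would: the job done as asked, in the order asked, and still so for the second after the job is handed in, with the robot touching nothing.
It also fails if it takes over 48 s, if anything falls off the work surface, if the arm or the gripper's body presses on something with over 40 N, if the wrist force passes 120 N, or if a joint passes its speed limit or range.

## Working session

There is one attempt and no reset: what is moved stays moved. The work goes in short steps, Python scripts to look and compute and a tool call to move; the robot and the scene stay as the last step left them, time stands still between calls to the robot, and variables do not carry over. Pictures are saved under pics/ and viewed, at most 10 in all, crops included, and the job is handed in when it is done.

Besides the shell and the picture viewer there is one more tool, called after "Request:" by a JSON object that holds its "api" and its "payload". servo_tool: Moves the arm, as the interface text tells. Its arguments: {"type":"object","properties":{"increments":{"type":"array","items":{"type":"array","items":{"type":"array","items":{"type":"number"}}}},"claw":{"type":"number"},"squeeze":{"type":"number"}},"required":["increments"]}

```bash
mkdir -p pics; ls
python3 - <<'E'
from station import *
import cv2,numpy as np,pickle
s=state();print(s)
d={n:read_camera(n) for n in("scene","top")}
pickle.dump(d,open("d.pkl","wb"))
for n in d: cv2.imwrite(f"pics/{n}0.png",d[n]["image"][:,:,::-1]);print(n,d[n]["mtx"],d[n]["R"],d[n]["t"])
E
```

```text
pics
{'time': 0.0, 'q': array([ 1.05240276e+00,  4.91562543e-01,  1.55947917e+00,  4.90734505e-06,
        1.09169597e+00, -1.05562911e-01]), 'qvel': array([ 2.60695464e-04,  1.69119144e-03,  9.06593796e-05, -1.48115982e-04,
       -2.90021922e-04, -1.02955627e-03]), 'tau': array([ 9.04019089e-04, -6.18441796e+01, -2.61595988e+01, -1.26939203e-04,
        4.04984530e-03,  8.01703877e-07]), 'tool_pos': array([250.59041432, 572.30347841, 230.71565226]), 'orientation': array([ 2.04953723e-01,  9.78771497e-01, -5.44209212e-04, -1.77800148e-04]), 'force': array([-0.22674743, -0.05003601,  0.27577404]), 'torque': array([-0.02182201, -0.02142706,  0.04404179]), 'finger_force': 0.0, 'width': 1.0002794181070223}
scene [[447.92901529   0.         271.03851186]
 [  0.         447.92901529 209.72284761]
 [  0.           0.           1.        ]] [[ 0.9998053  -0.01396315 -0.01394214]
 [-0.01914312 -0.85772089 -0.5137591 ]
 [-0.00478477  0.51392597 -0.85782119]] [-466.28599737   65.47949688 1244.20298776]
top [[432.33796124   0.         286.23814452]
 [  0.         432.33796124 201.24901836]
 [  0.           0.           1.        ]] [[ 0.0207715  -0.99961217  0.01854859]
 [-0.98868028 -0.02329465 -0.14821828]
 [ 0.14859288 -0.01525991 -0.98878071]] [-19.20807982 469.71872502 995.20528022]
```

View pics/top0.png

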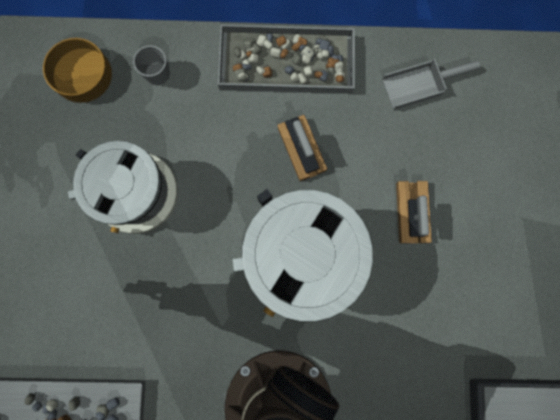

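View pics/scene0.png

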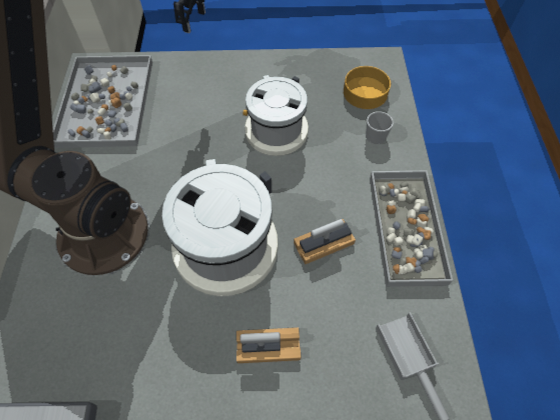

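The top view shows the smaller pot at px (117,182), with holes at (128,158) and (104,204), tab at (70,195) and dark lug at (82,155). The larger decoy pot is at (307,256). The spanners are at (303,147), which looks longer, and at (416,212).

```bash
cat > h.py <<'E'
import numpy as np,cv2,pickle
def pts(c):
    "world point of each pixel from the depth map (pinhole)"
    h,w=c["z_map"].shape;v,u=np.mgrid[:h,:w];K=c["mtx"];z=c["z_map"]
    P=np.stack([(u-K[0,2])/K[0,0]*z,(v-K[1,2])/K[1,1]*z,z],-1)
    return (P-c["t"])@c["R"]
def rect(P,m):
    r=cv2.minAreaRect(P[m][:,:2].astype(np.float32));b=cv2.boxPoints(r)
    e=[b[1]-b[0],b[2]-b[1]];e=max(e,key=np.linalg.norm)
    return np.round(r[0],1),np.round(sorted(r[1]),1),round(np.degrees(np.arctan2(e[1],e[0]))%180,1),int(m.sum())
E
python3 - <<'E'
from h import *
d=pickle.load(open("d.pkl","rb"))
for n in d:
    c=d[n];P=pts(c);z=P[...,2];hsv=cv2.cvtColor(c["image"],cv2.COLOR_RGB2HSV)
    print(n,"valid",(c["z_map"]>0).mean())
    boxes={"top":{"A":(110,185,275,330),"B":(175,250,392,440)},"scene":{"A":(215,268,285,362),"B":(322,368,228,308)}}[n]
    for k,(a,b,e,f) in boxes.items():
        w=np.zeros(z.shape,bool);w[a:b,e:f]=1;w&=c["z_map"]>0
        for lab,m in (("handle",w&(z>84)&(z<104)),("bar",w&(z>34)&(z<50)&(hsv[...,1]<90)),("rest",w&(z>15)&(z<34)&(hsv[...,1]>90))):
            if m.sum()>5: print(n,k,lab,rect(P,m),"z",np.median(z[m]).round(1))
    a,b,e,f={"top":(135,230,60,165),"scene":(70,130,240,312)}[n]
    w=np.zeros(z.shape,bool);w[a:b,e:f]=1
    m=w&(z>138)&(z<152)&(c["z_map"]>0);(x,y),r=cv2.minEnclosingCircle(P[m][:,:2].astype(np.float32))
    print("ring",x,y,r,np.median(z[m]))
    # dark holes, cast on z=145
    dk=(w&(hsv[...,2]<50)).astype(np.uint8)
    K=c["mtx"];C=-c["R"].T@c["t"]
    nn,l,st,ce=cv2.connectedComponentsWithStats(dk)
    for i in range(1,nn):
        if st[i,4]>25:
            q=np.linalg.inv(K)@[*ce[i],1]@c["R"];X=C+q*(145-C[2])/q[2];print("dark",st[i],ce[i].round(1),X.round(1))
E
```

```text
scene valid 0.995969387755102
scene A handle (array([611.7, -43.2]), array([18.2, 90.6]), np.float32(23.7), 246) z 93.0
scene A bar (array([611.3, -43.8]), array([ 36.4, 139.8]), np.float32(22.6), 505) z 40.0
scene A rest (array([608.9, -45. ]), array([ 72.8, 148.5]), np.float32(23.0), 550) z 25.8
scene B handle (array([ 439.7, -317.8]), array([19.3, 87.6]), np.float32(1.5), 346) z 93.6
scene B bar (array([ 439.3, -326.5]), array([19.5, 89. ]), np.float32(1.8), 317) z 40.4
scene B rest (array([ 454.9, -318.3]), array([ 72.2, 147.3]), np.float32(2.2), 1023) z 26.6
ring 494.1394348144531 365.1999206542969 100.788818359375 144.1021172175005
dark [251 117  51  11  61] [275.8 124.2] [485.2 256.9 145. ]
top valid 0.996062925170068
top A handle (array([610.3, -43.5]), array([19. , 90.5]), np.float32(22.7), 301) z 93.4
top A bar (array([609.4, -43.8]), array([ 35.7, 139.1]), np.float32(23.2), 490) z 40.3
top A rest (array([607.5, -44.4]), array([ 71.6, 150.8]), np.float32(23.1), 864) z 26.4
top B handle (array([ 437. , -319.3]), array([19.6, 88.6]), np.float32(1.7), 337) z 93.9
top B bar (array([ 436.3, -310.7]), array([32.9, 92.5]), np.float32(11.7), 340) z 40.7
top B rest (array([ 454.7, -317.7]), array([ 71.9, 149.5]), np.float32(2.1), 895) z 26.4
ring 492.6280517578125 362.8082580566406 98.69195556640625 144.45802707239423
dark [ 77 151   9   7  37] [ 80.9 153.8] [546.  434.9 145. ]
dark [121 152  15  16 147] [128.2 159.5] [536.  333.3 145. ]
dark [129 171  36  52 315] [154.1 201. ] [447.4 272.2 145. ]
dark [ 96 197  17  16 170] [104.3 204.6] [437.3 376.2 145. ]
```

A is the wide spanner: the bar measures 140 x 36, centred at (610.5, -43.5), at 23.2°. The ring's holes average to about (487, 355), at -23.5°. I'll turn to the spanner's angle and fly over it.

Request:
{"api": "servo_tool", "payload": {"increments": [[[0,0,-2,0,0,-7.8],[0,0,-2,0,0,-7.8],[0,0,-2,0,0,-7.8],[0,0,-2,0,0,-7.8],[0,0,-2,0,0,-7.8],[0,0,-2,0,0,-7.8],[-5.5,-44.2,0,0,0,0],[-5.5,-44.2,0,0,0,0],[-5.5,-44.2,0,0,0,0],[-5.5,-44.2,0,0,0,0],[-5.5,-44.2,0,0,0,0],[-5.5,-44.2,0,0,0,0]]], "claw": 85}}

```text
time: 1.3
tool_pos: [385.8, 340.0, 243.2]
orientation: [-0.201, 0.98, -0.0, -0.0]
force: [0.1, 0.6, 0.8]
width: 0.994
finger_force: 0.0
```

Request:
{"api": "servo_tool", "payload": {"increments": [[[-5.5,-44.2,0,0,0,0],[-5.5,-44.2,0,0,0,0],[-5.5,-44.2,0,0,0,0],[-5.5,-44.2,0,0,0,0],[-5.5,-44.2,0,0,0,0],[-5.5,-44.2,0,0,0,0],[-5.5,-44.2,0,0,0,0],[-5.5,-44.2,0,0,0,0],[-5.5,-44.2,0,0,0,0],[-5.5,-44.2,0,0,0,0],[0,0,0,0,0,0]]]}}

```text
time: 2.4
tool_pos: [611.4, -47.4, 242.4]
orientation: [-0.199, 0.98, -0.0, -0.0]
force: [-0.5, 0.4, -0.4]
width: 0.999
finger_force: 0.0
```

```bash
cat >> h.py <<'E'
def goto(s,p,yaw):
    "tool-frame shift and tool-z turn from state s to world p, tool x heading yaw (deg); turn first, then shift"
    from scipy.spatial.transform import Rotation as R
    M=R.from_quat(s["orientation"]).as_matrix();y0=np.degrees(np.arctan2(M[1,0],M[0,0]))
    a=np.radians(yaw);dp=np.array(p)-s["tool_pos"];ca,sa=np.cos(a),np.sin(a)
    print("t",s["time"],"pos",s["tool_pos"].round(1),"yaw",y0.round(1),"q6",s["q"][5].round(2),"F",s["force"].round(1),"T",s["torque"].round(2),"w",round(s["width"]*85.4,1),"ff",s["finger_force"],"tilt z",M[:,2].round(3))
    print("turn",round(-((yaw-y0+180)%360-180),1),"shift",np.round([ca*dp[0]+sa*dp[1],sa*dp[0]-ca*dp[1],-dp[2]],1))
E
python3 - <<'E'
from station import *
from h import *
s=state();goto(s,(610.5,-43.5,62),203.2)
c=read_camera("wrist");cv2.imwrite("pics/w1.png",c["image"][:,:,::-1]);pickle.dump(c,open("w1.pkl","wb"))
print(c["mtx"],c["R"],c["t"])
t=read_camera("top");P=pts(t);pickle.dump(t,open("t1.pkl","wb"))
# lock ring: circle through the rim pixels by depth, tab/lug rejected
z=P[...,2];w=np.zeros(z.shape,bool);w[135:232,60:168]=1;m=w&(abs(z-144.5)<6)
mm=cv2.morphologyEx(m.astype(np.uint8),cv2.MORPH_CLOSE,np.ones((21,21)))
mm=cv2.morphologyEx(mm,cv2.MORPH_OPEN,cv2.getStructuringElement(2,(31,31)))
(x,y),ax,_=cv2.fitEllipse(max(cv2.findContours(mm,0,1)[0],key=len));K=t["mtx"];C=-t["R"].T@t["t"]
q=np.linalg.inv(K)@[x,y,1]@t["R"];print("ring c",(C+q*(145-C[2])/q[2]).round(1),x,y,ax)
E
```

```text
t 2.4 pos [611.4 -47.4 242.4] yaw -157.1 q6 -2.16 F [-0.5  0.4 -0.4] T [0.04 0.03 0.02] w 85.3 ff 0.0 tilt z [ 0.    -0.001 -1.   ]
turn -0.3 shift [ -0.7   4.  180.4]
[[325.1922621    0.         278.0889404 ]
 [  0.         325.1922621  209.93192251]
 [  0.           0.           1.        ]] [[-3.89114414e-01  9.21189384e-01 -3.03168121e-04]
 [ 8.84118638e-01  3.73547951e-01  2.80706541e-01]
 [ 2.58697133e-01  1.08958925e-01 -9.59793595e-01]] [ 282.28899614 -563.18665653  235.5995359 ]
ring c [493.8 356.  145. ] 116.00428009033203 178.5694122314453 (73.41181182861328, 88.50225067138672)
```

View pics/w1.png

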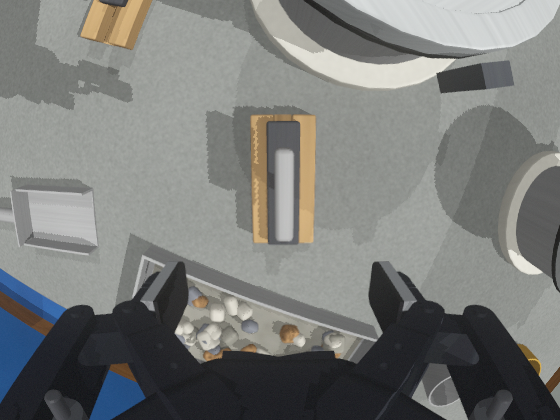

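The wrist view shows the handle vertical at px (285,196), aligned with the gripper. The big pot's lug is at (487,77), so I'll check clearance there.

Run:
```python
from h import *
c=pickle.load(open("w1.pkl","rb"));K=c["mtx"];C=-c["R"].T@c["t"]
def wray(u,v):
    x=(u-K[0,2])/K[0,0];y=(v-K[1,2])/K[1,1];r=np.hypot(x,y)
    return np.array([np.sin(r)*x/r,np.sin(r)*y/r,np.cos(r)])@c["R"]
q=wray(285,196);print("cam",C,"handle",C+q*(94-C[2])/q[2])
d=pickle.load(open("d.pkl","rb"))["top"];P=pts(d)
for u,v in((265,198),(262,194),(270,196),(81,154)):print(P[v,u].round(0))
# obstacles in the gripper's footprint around the spanner, higher than 70
a=np.radians(203.2);D=P[...,:2]-(610.5,-43.5);lx=D@[np.cos(a),np.sin(a)];ly=D@[np.sin(a),-np.cos(a)]
m=(P[...,2]>70)&(abs(lx)<70)&(abs(ly)<80);print([(p.round(0)) for p in np.c_[lx[m],ly[m],P[m][:,2]][abs(ly[m])>15]][:10])
# lock ring
z=P[...,2];w=np.zeros(z.shape,bool);w[135:232,60:168]=1
m=w&(z>141)&(z<149);Q=P[m][:,:2]
for ctr in [np.array([490.,358.])]:
    for _ in range(10):
        D=Q-ctr;th=np.arctan2(D[:,1],D[:,0]);r=np.hypot(*D.T)
        b=((th+np.pi)/(2*np.pi)*60).astype(int)%60;rim=np.array([[ (b==i).nonzero()[0][np.argmax(r[b==i])] ] for i in range(60) if (b==i).any()]).ravel()
        rr=r[rim];k=rr<np.median(rr)+4;A=Q[rim][k];s=np.linalg.lstsq(np.c_[2*A,np.ones(len(A))],(A**2).sum(1),rcond=None)[0];ctr=s[:2]
    print("ring",ctr,np.sqrt(s[2]+ctr@ctr),k.sum())
```

```text
cam [546.81761244 -75.33507662 384.302685  ] handle [610.29918915 -41.71896086  94.        ]
[450.  36. 204.]
[458.  42. 207.]
[454.  26. 206.]
[545. 434. 145.]
[]
ring [486.97900403 356.00651804] 89.35709957929984 56
```

Request:
{"api": "servo_tool", "payload": {"increments": [[[-0.7,4.5,20,0,0,-0.3],[0,0,40,0,0,0],[0,0,40,0,0,0],[0,0,35,0,0,0],[0,0,25,0,0,0],[0,0,12,0,0,0],[0,0,8,0,0,0],[0,0,0,0,0,0],[0,0,0,0,0,0]]]}}

```text
time: 3.4
tool_pos: [609.0, -38.6, 64.4]
orientation: [-0.203, 0.979, -0.0, 0.001]
force: [0.1, 0.0, 0.8]
width: 0.999
finger_force: 0.0
```

Request:
{"api": "servo_tool", "payload": {"increments": [[[0,0,0,0,0,0],[0,0,0,0,0,0],[0,0,0,0,0,0],[0,0,0,0,0,0],[0,0,0,0,0,0],[0,0,0,0,0,0],[0,0,0,0,0,0],[0,0,0,0,0,0],[0,0,0,0,0,0],[0,0,0,0,0,0]]], "claw": 5, "squeeze": 80}}

```text
time: 4.4
tool_pos: [608.6, -38.8, 63.4]
orientation: [-0.203, 0.979, -0.0, 0.0]
force: [1.6, -2.5, 3.0]
width: 0.199
finger_force: 81.3
```

Request:
{"api": "servo_tool", "payload": {"increments": [[[0,0,-10,0,0,0],[0,0,-25,0,0,0],[0,0,-45,0,0,0],[0,0,-45,0,0,0],[0,0,-45,0,0,0],[0,0,-46,0,0,0],[0,0,0,0,0,7.8],[0,0,0,0,0,7.8],[0,0,0,0,0,7.8],[0,0,0,0,0,7.8],[0,0,0,0,0,7.8],[0,0,0,0,0,7.8]]]}}

```text
time: 5.6
tool_pos: [607.8, -38.4, 279.2]
orientation: [0.205, 0.979, 0.0, -0.001]
force: [0.2, -0.7, -4.2]
width: 0.198
finger_force: 80.4
```

Request:
{"api": "servo_tool", "payload": {"increments": [[[27,21,0,0,0,0],[27,21,0,0,0,0],[27,21,0,0,0,0],[27,21,0,0,0,0],[27,21,0,0,0,0],[27,21,0,0,0,0],[27,21,0,0,0,0],[27,21,0,0,0,0],[27,21,0,0,0,0],[27,21,0,0,0,0],[0,0,0,0,0,0],[0,0,0,0,0,0]]]}}

```text
time: 6.8
tool_pos: [443.0, 261.5, 279.4]
orientation: [0.201, 0.98, -0.0, -0.0]
force: [-0.2, 0.0, -3.9]
width: 0.199
finger_force: 80.3
```

Run:
```python
from station import *
from h import *
s=state();goto(s,(487,356,280),156.5)
c=read_camera("wrist");cv2.imwrite("pics/w2.png",c["image"][:,:,::-1]);pickle.dump((s,c),open("w2.pkl","wb"))
t=read_camera("top");pickle.dump(t,open("t2.pkl","wb"));P=pts(t);z=P[...,2]
D=P[...,:2]-s["tool_pos"][:2];m=(abs(z-257)<4)&(np.hypot(D[...,0],D[...,1])<90)
print(m.sum() and rect(P,m))
```

```text
t 6.8 pos [443.  261.5 279.4] yaw 156.8 q6 -0.76 F [-0.2  0.  -3.9] T [ 0.04  0.02 -0.02] w 17.0 ff 80.3075122833252 tilt z [-0.001 -0.    -1.   ]
turn 0.3 shift [ -2.6 104.2  -0.6]
(array([464.2, 248.4]), array([35.7, 94.4]), np.float32(157.1), 442)
```

View pics/w2.png

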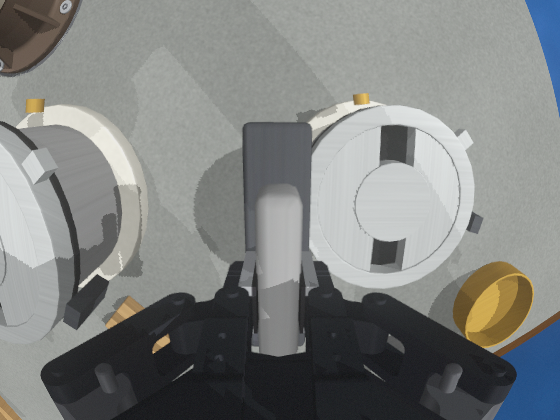

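The wrist view shows the bar centred on column 278, and the target ring at about (393,197) with holes at (397,145) and (388,253). I'll measure the ring against the bar in this same view.

```bash
cat >> h.py <<'E'
def wpts(c):
    h,w=c["z_map"].shape;v,u=np.mgrid[:h,:w];K=c["mtx"];z=c["z_map"]
    x=(u-K[0,2])/K[0,0];y=(v-K[1,2])/K[1,1];r=np.hypot(x,y)+1e-9;k=np.tan(np.minimum(r,1.5))/r
    return (np.stack([x*k*z,y*k*z,z],-1)-c["t"])@c["R"]
def circ(Q,ctr,n=60):
    for _ in range(10):
        D=Q-ctr;b=((np.arctan2(D[:,1],D[:,0])+np.pi)/(2*np.pi)*n).astype(int)%n;r=np.hypot(*D.T)
        rim=np.array([(b==i).nonzero()[0][np.argmax(r[b==i])] for i in range(n) if (b==i).any()])
        rr=r[rim];k=abs(rr-np.median(rr))<4;A=Q[rim][k];s=np.linalg.lstsq(np.c_[2*A,np.ones(len(A))],(A**2).sum(1),rcond=None)[0];ctr=s[:2]
    return ctr.round(1),np.sqrt(s[2]+ctr@ctr).round(1),int(k.sum())
E
python3 - <<'E'
from h import *
s,c=pickle.load(open("w2.pkl","rb"));P=wpts(c);z=P[...,2];g=c["image"].max(2)
w=np.zeros(z.shape,bool);w[90:300,300:485]=1
m=w&(abs(z-145)<6);print("ring z",np.median(z[m]),circ(P[m][:,:2],np.array([487.,356.])))
n,l,st,ce=cv2.connectedComponentsWithStats((w&(g<45)).astype(np.uint8))
for i in range(1,n):
    if st[i,4]>60: print(st[i],ce[i])
# holes: within r<80 of centre, points well below the top seen inside; take bounding by rays on z=145
C=-c["R"].T@c["t"]
T=C+(P-C)*((145-C[2])/(P[...,2]-C[2]))[...,None]
hm=w&(z<139)&(np.hypot(T[...,0]-487,T[...,1]-356)<84)
n,l,st,ce=cv2.connectedComponentsWithStats(hm.astype(np.uint8));H=[]
for i in range(1,n):
    if st[i,4]>60: r=rect(T,l==i);print("hole",r);H.append(r[0])
if len(H)==2:
    d=H[0]-H[1];print("mid",(H[0]+H[1])/2,"span",np.hypot(*d),"ang",np.degrees(np.arctan2(d[1],d[0]))%180)
b=np.zeros(z.shape,bool);b[110:300,235:320]=1
for lab,h in (("bar",257-6),("handle",310)):
    m=b&(abs(z-h)<8)&(g<255);print(lab,np.median(z[m]) if m.any() else 0,rect(P,m) if m.any() else 0)
M=b.copy();M[180:]=0;M&=z>200;print("bar end z",np.median(z[M]),rect(P,M))
E
```

```text
ring z 143.58444989177866 (array([489.2, 358.4]), np.float64(89.5), 49)
hole (array([439.1, 378.1]), array([33. , 35.5]), np.float32(156.6), 1245)
hole (array([535.7, 336.1]), array([32.5, 35.4]), np.float32(156.8), 923)
mid [487.4 357.1] span 105.33546411346943 ang 156.50143432404792
bar 255.48900927999577 (array([412.9, 273.8]), array([36.2, 70.8]), np.float32(156.7), 5556)
handle 309.0583478040738 (array([423.9, 265.9]), array([33.9, 46.5]), np.float32(170.4), 5739)
bar end z 255.53213131407898 (array([393.2, 282.3]), array([32.2, 36.2]), np.float32(66.9), 3988)<stdin>:10: RuntimeWarning: divide by zero encountered in divide
<stdin>:10: RuntimeWarning: invalid value encountered in multiply
```

Request:
{"api": "servo_tool", "payload": {"increments": [[[-1,27,0,0,0,0.2],[0,30,0,0,0,0],[0,30,0,0,0,0],[0,20,0,0,0,0],[0,0,20,0,0,0],[0,0,20,0,0,0],[0,0,20,0,0,0],[0,0,0,0,0,0],[0,0,0,0,0,0]]]}}

```text
time: 7.8
tool_pos: [488.0, 358.2, 219.6]
orientation: [0.205, 0.979, -0.0, -0.0]
force: [0.3, 0.4, -3.3]
width: 0.196
finger_force: 80.3
```

Run:
```python
from station import *
from h import *
s=state();goto(s,(486.6,359.2,182.4),156.5)
c=read_camera("scene");cv2.imwrite("pics/s3.png",cv2.resize(c["image"][40:180,200:370,::-1],None,fx=4,fy=4))
```

```text
t 7.8 pos [488.  358.2 219.6] yaw 156.4 q6 -0.63 F [ 0.3  0.4 -3.3] T [0.03 0.03 0.01] w 16.7 ff 80.31458258628845 tilt z [-0. -0. -1.]
turn -0.1 shift [ 1.7  0.3 37.2]
```

View pics/s3.png

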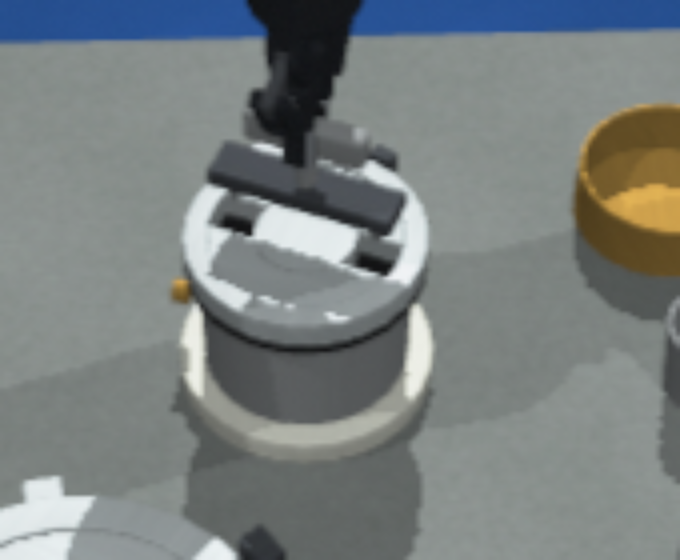

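The crop shows the bar parallel to and above the two holes at (235,220) and (375,255). I'll lower it.

Request:
{"api": "servo_tool", "payload": {"increments": [[[1.5,0,5,0,0,0],[0,0,6,0,0,0],[0,0,6,0,0,0],[0,0,5,0,0,0],[0,0,4,0,0,0],[0,0,3,0,0,0],[0,0,2,0,0,0],[0,0,2,0,0,0],[0,0,1,0,0,0],[0,0,0,0,0,0],[0,0,0,0,0,0]]]}}

```text
time: 8.95
tool_pos: [486.1, 359.4, 185.4]
orientation: [0.204, 0.979, 0.0, 0.0]
force: [0.9, -0.4, -3.9]
width: 0.2
finger_force: 80.5
```

Request:
{"api": "servo_tool", "payload": {"increments": [[[0,0,1,0,0,0],[0,0,1,0,0,0],[0,0,1,0,0,0],[0,0,0,0,0,0],[0,0,0,0,0,0]]]}}

```text
time: 9.45
tool_pos: [486.1, 359.4, 182.4]
orientation: [0.204, 0.979, 0.0, 0.0]
force: [-0.1, 0.1, -1.4]
width: 0.195
finger_force: 80.7
```

Request:
{"api": "servo_tool", "payload": {"increments": [[[0,0,0.7,0,0,0],[0,0,0.7,0,0,0],[0,0,0,0,0,0],[0,0,0,0,0,0]]]}}

```text
time: 9.85
tool_pos: [486.1, 359.4, 182.3]
orientation: [0.204, 0.979, 0.0, 0.0]
force: [-3.8, -3.1, 9.9]
width: 0.192
finger_force: 82.7
```

Contact came at the expected height with 10 N, so the spanner is seated. Now the clockwise turn.

Request:
{"api": "servo_tool", "payload": {"increments": [[[0,0,0,0,0,3],[0,0,0,0,0,4],[0,0,0,0,0,4],[0,0,0,0,0,4],[0,0,0,0,0,4],[0,0,0,0,0,4],[0,0,0,0,0,4],[0,0,0,0,0,4],[0,0,0,0,0,4],[0,0,0,0,0,4],[0,0,0,0,0,0]]]}}

```text
time: 10.95
tool_pos: [487.2, 360.2, 182.2]
orientation: [0.52, 0.854, 0.002, 0.001]
force: [2.5, 2.2, 7.2]
width: 0.196
finger_force: 82.0
```

Run:
```python
from station import *
from h import *
s=state();goto(s,(486.1,359.4,182.3),156.5)
c=read_camera("top");pickle.dump(c,open("t3.pkl","wb"));cv2.imwrite("pics/t3.png",cv2.resize(c["image"][120:250,40:190,::-1],None,fx=4,fy=4,interpolation=2))
```

```text
t 10.95 pos [487.2 360.2 182.2] yaw 117.4 q6 0.05 F [2.5 2.2 7.2] T [ 0.48 -0.55 -0.04] w 16.7 ff 82.04870223999023 tilt z [ 0.004  0.002 -1.   ]
turn -39.1 shift [ 0.7 -1.2 -0.1]
```

View pics/t3.png

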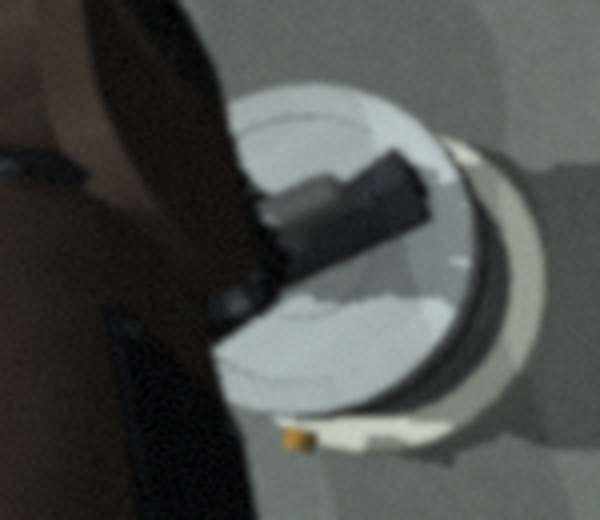

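The top crop shows the seated bar turned, with its end near (400,185); the arm hides the lug side. I'll keep turning and watch the torque.

Request:
{"api": "servo_tool", "payload": {"increments": [[[0,0,0,0,0,3],[0,0,0,0,0,3],[0,0,0,0,0,3],[0,0,0,0,0,0]]]}}

```text
time: 11.4
tool_pos: [487.3, 360.2, 182.2]
orientation: [0.584, 0.811, 0.002, 0.001]
force: [2.5, 2.8, 6.3]
width: 0.197
finger_force: 81.9
```

Run:
```python
from station import *
from h import *
goto(state(),(486.1,359.4,182.3),156.5)
```

```text
t 11.4 pos [487.3 360.2 182.2] yaw 108.5 q6 0.21 F [2.5 2.8 6.3] T [ 0.33 -0.69 -0.03] w 16.8 ff 81.94618463516235 tilt z [ 0.004  0.002 -1.   ]
turn -48.0 shift [ 0.8 -1.2 -0.1]
```

Request:
{"api": "servo_tool", "payload": {"increments": [[[0,0,0,0,0,2],[0,0,0,0,0,2],[0,0,0,0,0,2]]]}}

```text
time: 11.7
tool_pos: [487.5, 360.2, 182.2]
orientation: [0.626, 0.78, 0.002, 0.001]
force: [4.2, 1.9, 5.6]
width: 0.198
finger_force: 81.7
```

Run:
```python
from station import *
from h import *
goto(state(),(486.1,359.4,182.3),156.5)
c=read_camera("wrist");cv2.imwrite("pics/w4.png",c["image"][:,:,::-1]);pickle.dump(c,open("w4.pkl","wb"))
```

```text
t 11.7 pos [487.5 360.2 182.2] yaw 102.5 q6 0.31 F [4.2 1.9 5.6] T [ 0.42 -0.96  0.25] w 16.9 ff 81.72056436538696 tilt z [ 0.004  0.002 -1.   ]
turn -54.0 shift [ 1.  -1.3 -0.1]
```

View pics/w4.png

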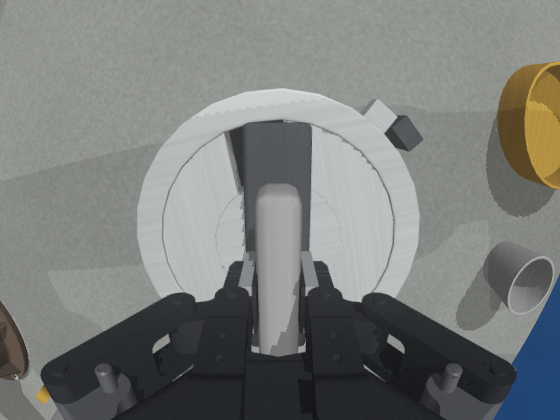

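The ring is following the spanner. The tab at (380,115) is almost on the dark lug at (404,132), so I'll continue gently to the stop.

Request:
{"api": "servo_tool", "payload": {"increments": [[[0,0,0,0,0,1.5],[0,0,0,0,0,1.5]]]}}

```text
time: 11.95
tool_pos: [487.8, 360.1, 182.3]
orientation: [0.645, 0.764, 0.002, 0.002]
force: [4.7, 3.1, 5.8]
width: 0.195
finger_force: 88.7
```

Run:
```python
from station import *
from h import *
goto(state(),(486.1,359.4,182.3),156.5)
```

```text
t 11.95 pos [487.8 360.1 182.3] yaw 99.7 q6 0.36 F [4.7 3.1 5.8] T [ 0.28 -1.19  2.15] w 16.7 ff 88.68274927139282 tilt z [ 0.005  0.002 -1.   ]
turn -56.8 shift [ 1.3 -1.4 -0. ]
```

Request:
{"api": "servo_tool", "payload": {"increments": [[[0,0,0,0,0,1],[0,0,0,0,0,0],[0,0,0,0,0,0]]]}}

```text
time: 12.25
tool_pos: [487.5, 359.9, 182.0]
orientation: [0.652, 0.758, 0.002, 0.001]
force: [4.6, 1.8, 6.4]
width: 0.196
finger_force: 96.9
```

Run:
```python
from station import *
from h import *
goto(state(),(486.1,359.4,182.3),156.5)
c=read_camera("wrist");cv2.imwrite("pics/w5.png",cv2.resize(c["image"][60:200,300:470,::-1],None,fx=4,fy=4))
```

```text
t 12.25 pos [487.5 359.9 182. ] yaw 98.6 q6 0.38 F [4.6 1.8 6.4] T [ 0.04 -1.06  1.12] w 16.8 ff 96.94540531374514 tilt z [ 0.004  0.001 -1.   ]
turn -57.9 shift [ 1.1 -1.  -0.3]
```

View pics/w5.png

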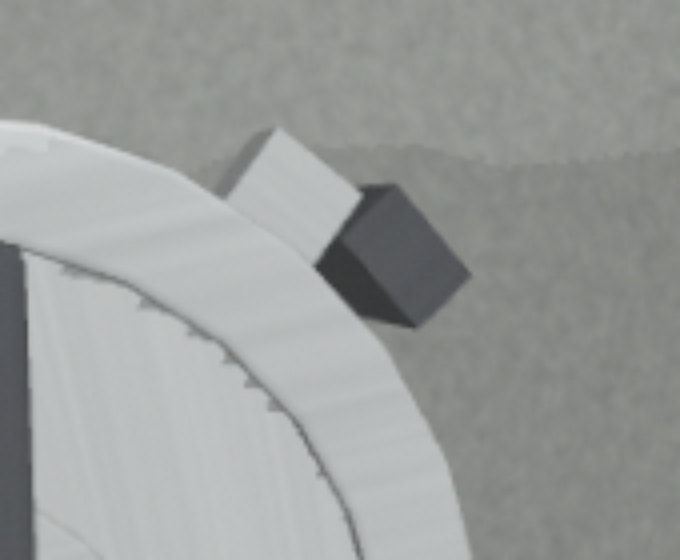

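The tab is flush against the lug and torque has risen, so this is the stop. I'll release and retreat straight up.

Request:
{"api": "servo_tool", "payload": {"increments": [[[0,0,0,0,0,0],[0,0,0,0,0,0],[0,0,0,0,0,0],[0,0,0,0,0,0],[0,0,0,0,0,0],[0,0,0,0,0,0],[0,0,0,0,0,0],[0,0,0,0,0,0]]], "claw": 60}}

```text
time: 13.1
tool_pos: [486.1, 359.4, 180.9]
orientation: [0.653, 0.757, 0.0, -0.0]
force: [-0.5, -0.2, -0.1]
width: 0.701
finger_force: 0.0
```

Request:
{"api": "servo_tool", "payload": {"increments": [[[0,0,-8,0,0,0],[0,0,-15,0,0,0],[0,0,-25,0,0,0],[0,0,-30,0,0,0],[0,0,-30,0,0,0],[0,0,-30,0,0,0],[0,0,0,0,0,0],[0,0,0,0,0,0]]]}}

```text
time: 13.9
tool_pos: [486.0, 359.4, 319.6]
orientation: [0.653, 0.757, 0.001, 0.0]
force: [-1.3, -0.4, -0.0]
width: 0.708
finger_force: 0.0
```

Run:
```python
from station import *
from h import *
s=state();goto(s,(486.1,359.4,182.3),156.5)
c=read_camera("wrist");cv2.imwrite("pics/w6.png",c["image"][:,:,::-1]);P=wpts(c);z=P[...,2]
w=np.zeros(z.shape,bool);w[60:300,150:420]=1;D=P[...,:2]-s["tool_pos"][:2];w&=np.hypot(D[...,0],D[...,1])<85
for lab,h in(("bar",159),("handle",213)):
    m=w&(abs(z-h)<5)&(c["image"].max(2)<(120 if lab=="bar" else 256));print(lab,np.median(z[m]),rect(P,m))
```

```text
t 13.9 pos [486.  359.4 319.6] yaw 98.5 q6 0.38 F [-1.3 -0.4 -0. ] T [-0.04 -0.03  0.  ] w 60.4 ff 0.0 tilt z [ 0.001  0.001 -1.   ]
turn -58.0 shift [-1.000e-01  1.000e-01  1.373e+02]
bar 158.07769511767154 (array([488.7, 359.8]), array([ 36.2, 139. ]), np.float32(102.1), 2699)
handle 211.75551113558356 (array([488.8, 359.9]), array([17.8, 88.7]), np.float32(102.0), 2203)
```

View pics/w6.png

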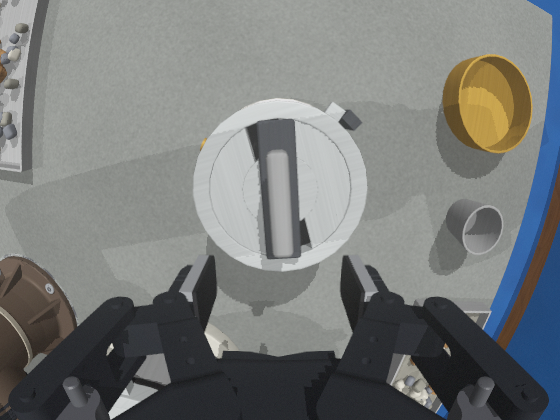

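The spanner stands seated in the ring: bar top reads 158 against 159 expected, it is upright, and handle and bar centres agree. The tab at (336,110) touches the lug at (349,120), and the gripper is clear.

```bash
python3 -c "
from station import *
print(sign_off())"
```

```text
the job is handed in; nothing more can be done
None
```

The job is handed in at about 14 s: the wide spanner is seated in the smaller pot's ring, the ring is turned clockwise until its tab meets the lug, the gripper has let go and is clear, and the narrow spanner was not touched.

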